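# Shut and latch the drying cabinet

### The arm

A 6-joint arm with a two-finger parallel gripper is mounted at the origin on the work surface. World frame = base frame: x ahead of the robot, y to its left, z up, the work surface at z = 0. Lengths are in m, angles in degrees, forces in N, time in s.
With the tool pointing down it reaches from about 0.425 to 1.125 m from the base axis. Payload 14.9 kg.
Tool frame: the origin (TCP) lies on the centre line of the jaws, within the pads' length; the fingertips stand 14 mm ahead of it and the grasp point (between the pads) lies 5 mm behind it; x points along the fingers, y is the direction in which the jaws open and shut, and the axes are right-handed (so a half turn about x gives the same grasp; the last joint's range is limited). The gripper opens to 91 mm and grips with 3 to 60 N. Pads are 32 mm wide; open, the fingers measure 118 mm over their backs; the gripper's body (76 mm by 178 mm) begins 60 mm behind the grasp point.
Start: joints at [70.113, 21.709, 99.362, -0, 58.929, -1.908], TCP at [0.216, 0.666, 0.2] pointing down, gripper open.
Joint ranges: [-158.91, 158.91], [-42.39, 125.64], [0.06, 152.35], [-60.88, 240.88], [17.5, 164.5], [-176.32, 176.32]. Speed limits (degrees/s): [108.29, 108.29, 136.94, 180, 180, 180].

### API

Orientations are given as a 3x3 rotation matrix whose columns are the frame's x, y, z axes.
In Python, from station import ctrl gives the robot as it stands.
- The arm moves only by the tool jog_arm, never from a script. Its argument "increments" is a list of rows, each a list of 4 numbers: the shift along the tool's x, y, z in units of 0.2 m (1.0 is 0.2 m), then the turn about the tool's x in units of 360 degrees (1.0 is 360 degrees). A call has 1 to 10 rows; each row is the pose to reach, as a shift and turn from the pose commanded when the call began, along the tool's axes at that moment, turning the shorter way round; what a row does not reach only later rows make up. A row lasts 1/8 s, in which the tool goes at most 62.5 mm and 10.7 degrees, less where a joint would pass 70% of its speed; a pose out of reach is approached as far as the arm can. A call with a number of a shift or a turn outside -1 to 1 is refused whole. A call with a gripper value outside its range is refused whole. "jaw" is the closure, from 0 (fully open) to 1 (shut), set as the call begins (left out, the last holds). The fingers move at their own pace and stop on an object; the grip force is fixed at half the most. Time passes only in rows, so rows that repeat a pose let the fingers close. It gives the time, the measured TCP pose, the force and the opening at its end, in the units of the state.
- ctrl.get_obs(): the state, without advancing time (a new reading comes with each control period).
- ctrl.snapshot(name): name is "scene" or "top" or "wrist"; returns (picture, depth): 480x640x3 uint8, blue, green, red; 480x640 float32, m along the optical axis (not along the pixel's ray), 0 where there is no reading.
- ctrl.camera_model(name): a dict with "fov_y" (degrees; the focal length in pixels is half the picture's height over the tangent of half this angle, whatever the lens; pixels are square), "cx", "cy" (the principal point, pixels), "dist" ([k1, k2, p1, p2, k3] as OpenCV has them; the pictures are not rectified), "position" and "rotation" of the camera in the world; the wrist camera has in their place "hand_eye" (4x4, takes a point from camera to tool coordinates, whose origin is the TCP and whose axes are the tool frame's). Camera axes: x right, y up, looking along -z (the intrinsics and any distortion apply to the point x, -y, -z); pixel columns grow to the right and rows downward; lengths in m; the calibration is good to about 2 mm. A picture is of the moment at which its call begins: read the wrist's pose just before it. camera_model takes no time and is no camera call.
- ctrl.job_done(): hands the job in, once; it reports no verdict.
The state is a dict: "time_s": time; "joint_pos": joint angles; "qvel": joint speeds; "joint_torque": joint torques, N m; "tool_pos": TCP position; "tcp_rot": TCP orientation; "force": force on the tool from outside, world axes, zero at the start; "ft_torque": the same for the moment, N m; "opening": opening from 0.0 (shut) to 1.0 (fully open).
Only numpy, scipy, OpenCV 4.12 (cv2) and the standard library are available. Lean on these libraries where they do the work, as an engineer would, in place of code of your own. Each camera call takes 0.05 s, during which the arm holds its last target.

### The job

Shut and latch the small drying cabinet, whose gate stands ajar: take the drop bar by its brass ball knob, lift it over the keeper's lip, swing the gate home and let the bar down fully into the keeper's slot, so that the gate stays latched when you let go. The keeper is only lightly clamped and its setting varies, so feel for its rubber buffer with the bar and never press or knock the keeper with more than 10 N. Leave the other things on the desk alone.

Things in the scene. Friction and masses are not known exactly. Their poses are not given: they have to be found in the camera images.
- cabinet: Drying cabinet fixed to the desk: wooden plinth, aluminium posts and rails, clear panels, blue hull inside; 180 (x) x 280 (y) x 160 mm high. Origin: centre of its underside. Its front with the gate faces its own -x; z is up.
- gate (a joint): Gate angle about its upright hinge, rad; grows as the free edge swings out towards the cabinet's -x. 0 = bar in mid slot of a keeper set at nominal. Starts 0.42 to 0.85, stays where left (light friction), ends inward at -0.062. Latched it reads -0.046 to +0.046, by the keeper's setting; shut but unlatched it is pushed out to about 0.07.
- hinge (a point): Point on the gate's upright hinge line, at (-83, -121, 135) mm in the cabinet frame. Its axes are the gate's: those of the cabinet turned about z by the gate angle. The gate (aluminium frame, clear panel, 10 mm thick, z 22 to 144 mm, 0.32 kg) reaches 226 mm from here along its own +y; its outer face looks to its own -x.
- bar (a joint): Angle of the drop bar about its pivot on the gate, rad. 0 = down, level, resting on a stop; grows as the free end (towards the gate's +y) is lifted, up to a stop at 0.23. Falls back by its weight, but rubs and can stay up if pressed hard against the buffer or the lip. It clears the keeper's lip above 0.06.
- pivot (a point): Pivot of the drop bar on the gate, axis along the gate's x, at (-30, +101, 0) mm from point hinge in the gate's axes. The bar is a dark steel flat, 6 mm thick (gate x), 14 mm high, centred on the pivot, 0.14 to 0.23 kg with its knob. Its free end reaches 172 mm from the pivot along the gate's +y, over the keeper.
- knob (a point): Centre of the brass ball knob on the bar: 20 mm ball on an upright 8 mm stem, 38 mm long. Bar down: 189 mm above the desk, 29 mm above the cabinet roof, at (0, +100, +54) mm from the pivot in the gate's axes. It turns with the bar: lifting moves it up and towards the hinge. Pinch it from above, fingers closing along the gate's x.
- bar_over_keeper (a point): Middle of the bar's underside where it crosses the keeper, at (0, +148, -7) mm from the pivot in the bar's axes. Down, it is 1.5 mm above the slot floor. Let down too far out, the bar lands on the lip and must be lifted and drawn in farther.
- keeper: Steel keeper on the latch post. Origin: mid slot floor at nominal setting, (-113, +128, 126.5) mm in the cabinet frame, axes the cabinet's. It carries a U plate, 16 mm wide (y): slot 8 mm wide (x), on the -x side a lip 5 mm thick, 10 mm high, on the +x side a 40 mm high leg with a rubber buffer. The plate, lightly clamped, is set anywhere within 10 mm of nominal along x; not reported.
- plunger_tip (a point): Rest place of the tip of a sprung plunger on the latch post, which pushes the gate outward from about 0.07 rad on: about 1.3 N at the knob at 0.045, 3.6 N at 0, 6 N at -0.045, evenly rising. The keeper's buffer is much stiffer: about 1 mm of give at 10 N. Latched, the plunger holds the bar against the inside of the lip. Load on the keeper must stay below 10 N.
- jar: Clear plastic parts jar, 76 mm wide, with a steel funnel in its mouth, 130 mm high in all; bystander. Origin: centre of its underside.
- mast_ring: Brass mast ring, 32 mm wide, 8 mm high, on the green mat; bystander. Origin: centre of its underside.
- tweezers: Black tweezers, about 120 mm long, on the green mat; bystander. Origin: underside, near the middle.
- slab: Grey sharpening stone, 110 x 40 x 18 mm; bystander. Origin: centre of its underside.
- varnish: Small amber varnish jar, 34 mm wide, 65 mm high; bystander. Origin: centre of its underside.

How it is judged (in metres and radians):
On the way, in this order (a step that is already met when the one before it is completed fails the run):
1. the drop bar is lifted while the gate is still ajar (value of joint bar above 0.075 rad and value of joint gate above 0.09 rad), for 0.1 s.
2. the gate is brought home with the bar still lifted clear of the keeper's lip (value of joint gate below 0.05 rad and value of joint bar above 0.05 rad), for 0.1 s.
At the end, for the whole second after the job is handed in: the gate is shut (joint gate below 0.052 rad) and at rest, the bar lies down in the slot (joint bar below 0.025 rad) and is held by the keeper, which it bears on with more than 0.3 N; let go (value of joint gate below 0.052 rad and value of joint bar below 0.025 rad and contact force between keeper and anything else above 0.3 N and velocity of joint gate between -0.05 and 0.05 rad/s); the robot touches nothing.
It fails at once if the keeper is pressed or struck with more than 10 N (contact force between keeper and anything else above 10 N).
It fails at once if a bystander is moved by more than 15 mm (distance of any of jar, mast_ring, tweezers, slab, varnish from where it was at the start of the episode above 0.015 m).
It also fails if it takes over 64 s, if anything falls off the work surface, if the arm or the gripper's body presses on something with over 40 N, if the wrist force passes 120 N, or if a joint passes its speed limit or range.

## Working session

There is one attempt and no reset: what is moved stays moved. The work goes in short steps, Python scripts to look and compute and a tool call to move; the robot and the scene stay as the last step left them, time stands still between calls to the robot, and variables do not carry over. Pictures are saved under pics/ and viewed, and the job is handed in when it is done.

Besides the shell and the picture viewer there is one more tool, called after ">>>" in YAML: its name, and indented under it one key for each argument. jog_arm: Moves the arm, as the interface text tells. Shifts and turns lie within -1 to 1; 1 stands for 0.2 m of shift or 360 degrees of turn. Its arguments: {"type":"object","properties":{"increments":{"type":"array","items":{"type":"array","items":{"type":"number"}}},"jaw":{"type":"number"}},"required":["increments"]}

```bash
ls; mkdir -p pics; python3 - <<'E'
from station import ctrl
import cv2,numpy as np
o=ctrl.get_obs();print({k:np.round(v,4).tolist() for k,v in o.items()})
for n in("scene","top","wrist"):
    p,d=ctrl.snapshot(n);cv2.imwrite(f"pics/{n}0.png",p);np.savez(f"{n}0.npz",p=p,d=d)
    print(n,ctrl.camera_model(n))
E
```

```text
pics
{'time_s': 0.0, 'joint_pos': [70.1115, 21.7393, 99.3957, -0.0001, 58.9282, -1.9066], 'qvel': [-0.0053, -0.0422, 0.0393, 0.0004, -0.0452, 0.0569], 'joint_torque': [0.0017, -76.3739, -43.437, 0.0651, 0.0425, -0.0001], 'tool_pos': [0.216, 0.6654, 0.1996], 'tcp_rot': [[-0.0004, 0.3087, 0.9512], [-0.001, 0.9512, -0.3087], [-1.0, -0.0011, -0.0]], 'force': [-0.6842, -0.401, -0.5568], 'ft_torque': [0.02, -0.0146, 0.0564], 'opening': 0.9977}
scene {'fov_y': 52.319415049001925, 'cx': 314.5402261097402, 'cy': 242.7384150358301, 'dist': array([-0.09394134,  0.        ,  0.        ,  0.        ,  0.        ]), 'position': array([ 1.08066464, -0.47114863,  0.86997491]), 'rotation': array([[ 0.67357645, -0.54672919,  0.49737506],
       [ 0.73895816,  0.51211535, -0.43781127],
       [-0.0153492 ,  0.66243872,  0.74895884]])}
top {'fov_y': 53.42138031740296, 'cx': 327.00197204368794, 'cy': 242.0180057172459, 'dist': array([-0.01328216,  0.        ,  0.        ,  0.        ,  0.        ]), 'position': array([ 0.52113718, -0.05206786,  1.18000247]), 'rotation': array([[ 0.0022331 ,  0.99587887, -0.09066582],
       [-0.99970519,  0.00441531,  0.02387532],
       [ 0.02417724,  0.09058578,  0.99559514]])}
wrist {'fov_y': 67.06920257541469, 'cx': 322.94452509781985, 'cy': 231.75429781466346, 'dist': array([-0.00513249,  0.        ,  0.        ,  0.        ,  0.        ]), 'hand_eye': array([[-9.30432055e-04,  2.61219848e-01, -9.65278885e-01,
        -1.84181065e-01],
       [ 9.99999364e-01,  8.58034700e-04, -7.31701253e-04,
         4.45567018e-04],
       [ 6.37107889e-04, -9.65278952e-01, -2.61220480e-01,
        -7.29554516e-02],
       [ 0.00000000e+00,  0.00000000e+00,  0.00000000e+00,
         1.00000000e+00]])}
```

View pics/scene0.png

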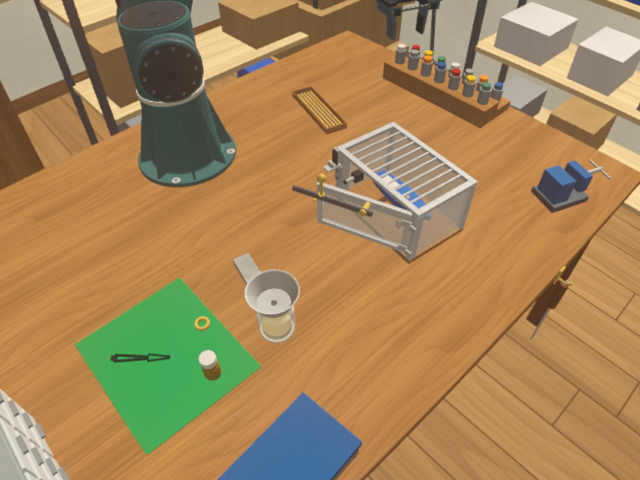

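View pics/top0.png

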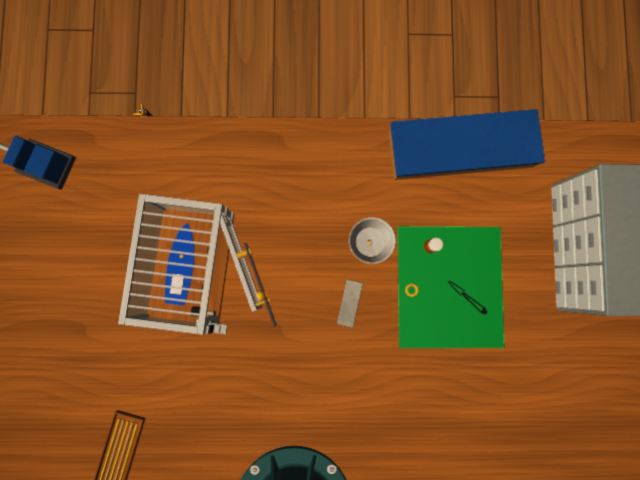

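View pics/wrist0.png

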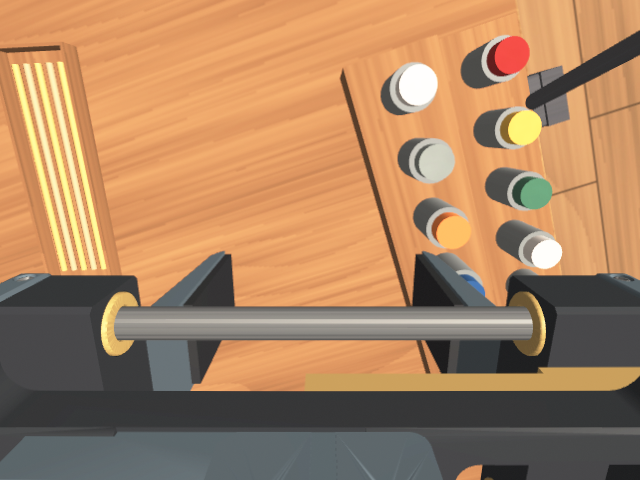

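```bash
cat > h.py <<'E'
import numpy as np,cv2
from station import ctrl
def K(m): 
    f=240/np.tan(np.radians(m['fov_y']/2)); return np.array([[f,0,m['cx']],[0,f,m['cy']],[0,0,1.]])
def pose(n,obs=None):
    m=ctrl.camera_model(n)
    if n=='wrist':
        T=np.eye(4);T[:3,:3]=obs['tcp_rot'];T[:3,3]=obs['tool_pos'];T=T@m['hand_eye'];return m,T[:3,:3],T[:3,3]
    return m,m['rotation'],m['position']
def ray(n,uv,obs=None):
    m,R,p=pose(n,obs)
    q=cv2.undistortPoints(np.array([[uv]],float),K(m),m['dist'])[0,0]
    return p,R@np.array([q[0],-q[1],-1.])
def at_z(n,uv,z,obs=None):
    p,d=ray(n,uv,obs);return p+d*(z-p[2])/d[2]
def proj(n,X,obs=None):
    m,R,p=pose(n,obs);c=(np.atleast_2d(X)-p)@R*[1,-1,-1]
    return cv2.projectPoints(c,np.zeros(3),np.zeros(3),K(m),m['dist'])[0][:,0]
def tri(rs):
    A=0;b=0
    for p,d in rs:
        d=d/np.linalg.norm(d);M=np.eye(3)-np.outer(d,d);A=A+M;b=b+M@p
    return np.linalg.solve(A,b)
E
python3 - <<'E'
import cv2
t=cv2.imread('pics/top0.png')[180:345,110:290];cv2.imwrite('pics/top0c.png',cv2.resize(t,None,fx=3.6,fy=3.6,interpolation=cv2.INTER_CUBIC))
t=cv2.imread('pics/scene0.png')[115:265,280:480];cv2.imwrite('pics/scene0c.png',cv2.resize(t,None,fx=4,fy=4,interpolation=cv2.INTER_CUBIC))
E
```

```text
(no output)
```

View pics/top0c.png

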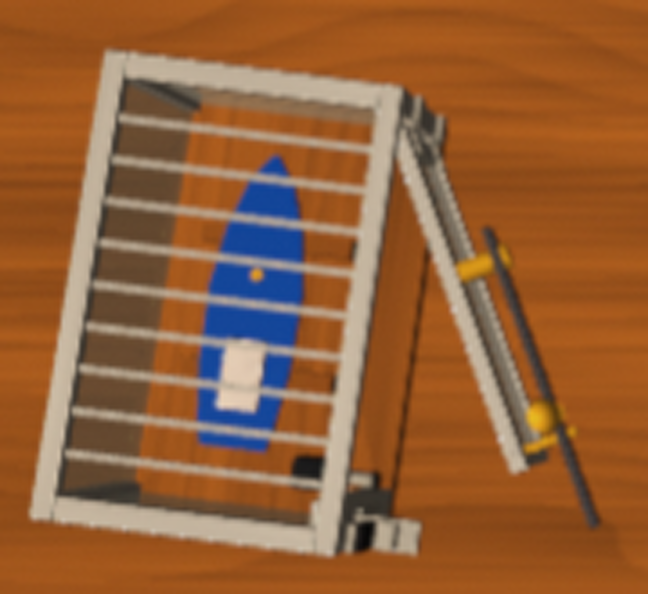

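View pics/scene0c.png

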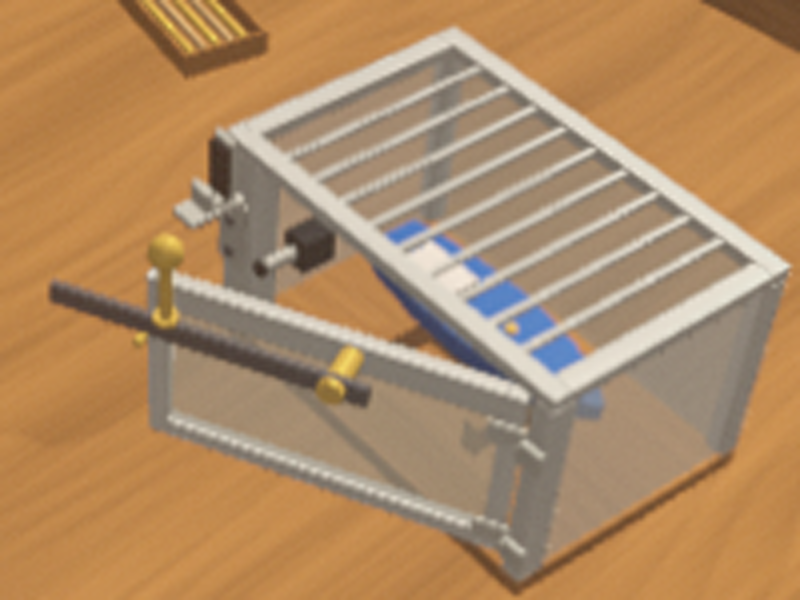

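```bash
cat > fit.py <<'E'
from h import *
from scipy.optimize import least_squares
def Rz(a): c,s=np.cos(a),np.sin(a);return np.array([[c,-s,0],[s,c,0],[0,0,1]])
T=lambda u:(np.array(u,float)+.5)/3.6-.5+[110,180]
S=lambda u:(np.array(u,float)+.5)/4-.5+[280,115]
C={'top':[T(u) for u in[(403,88),(335,555),(107,52),(32,520)]],'scene':[S(u) for u in[(555,402),(235,128),(788,268),(455,28)]]}
cor=np.array([[-.09,-.14,.16],[-.09,.14,.16],[.09,-.14,.16],[.09,.14,.16]])
kn={'top':T((540,416)),'scene':S((166,250))}
en={'top':T((596,524)),'scene':S((54,286))}
def gpts(a,b=0):
    pv=np.array([-.03,.101,0]);Rb=np.array([[1,0,0],[0,np.cos(b),-np.sin(b)],[0,np.sin(b),np.cos(b)]])
    H=np.array([-.083,-.121,.135])
    f=lambda q:H+Rz(a)@(pv+Rb@np.array(q))
    return f((0,.1,.054)),f((0,.172,0)),f((0,.148,-.007)),f((0,0,0))
def W(p,q): return Rz(p[2])@q+[p[0],p[1],0]
if __name__=='__main__':
    for n in C:
        print(n,[np.round(at_z(n,u,.16),4).tolist() for u in C[n]])
    def res(p,views=('top','scene')):
        r=[]
        for n in views:
            X=[W(p,c) for c in cor]
            k,e,_,_=gpts(p[3]);X+= [W(p,k),W(p,e)]
            r.append(proj(n,np.array(X))-np.array(C[n]+[kn[n],en[n]]))
        return np.concatenate(r).ravel()
    for v in (('top','scene'),('top',),('scene',)):
        s=least_squares(res,[.5,.3,np.pi/2,.6],kwargs=dict(views=v),loss='soft_l1')
        print(v,s.x.round(4));print(res(s.x,v).reshape(-1,2).round(2).tolist())
        k,e,_,_=gpts(s.x[3]);print('knob',W(s.x,k).round(4))
    print('tri',tri([ray(n,kn[n]) for n in kn]))
E
python3 fit.py
```

```text
top [[0.6951, 0.1507, 0.16], [0.4192, 0.1843, 0.16], [0.7158, 0.3276, 0.16], [0.4391, 0.3608, 0.16]]
scene [[0.6986, 0.1494, 0.16], [0.4241, 0.1886, 0.16], [0.7201, 0.3241, 0.16], [0.4451, 0.3602, 0.16]]
('top', 'scene') [0.5691 0.2563 1.4506 0.4752]
[[0.32, -1.03], [0.27, -0.04], [-0.52, -1.42], [-0.73, -0.87], [0.67, -0.22], [-0.85, 0.71], [-0.26, -0.48], [-2.9, -0.02], [0.78, -1.22], [-0.7, -1.05], [-0.13, 0.16], [-0.64, 0.13]]
knob [0.5012 0.0613 0.189 ]
('top',) [0.5677 0.2562 1.455  0.4776]
[[0.07, -0.61], [0.6, 0.48], [-0.84, -0.63], [-0.46, 0.04], [1.04, -0.08], [-0.28, 0.77]]
knob [0.5009 0.0606 0.189 ]
('scene',) [0.5713 0.2558 1.4419 0.4726]
[[-0.26, 0.24], [-2.18, 0.14], [1.39, -0.22], [0.42, -0.61], [0.17, 0.11], [-0.19, -0.14]]
knob [0.5015 0.0619 0.189 ]
tri [0.50061972 0.06260456 0.18835633]
```

>>> jog_arm:
  increments:
    - [-0.3,0,0,0]
    - [-0.35,-0.3,0.28,0]
    - [-0.35,-0.6,0.56,0]
    - [-0.35,-0.8,0.76,0]
    - [-0.35,-0.8,0.76,0]
  jaw: 0.3

```text
time_s: 0.78
tool_pos: [0.3119, 0.4643, 0.2702]
tcp_rot: [[-0.0, 0.31, 0.951], [-0.0, 0.951, -0.31], [-1.0, -0.0, 0.0]]
force: [-0.0, 0.9, -0.1]
opening: 0.696
```

>>> jog_arm:
  increments:
    - [0,-0.3,0.28,0]
    - [0,-0.6,0.56,0]
    - [0,-0.8,0.76,0]
    - [0,-0.8,0.76,0]

```text
time_s: 1.27
tool_pos: [0.4071, 0.2652, 0.2702]
tcp_rot: [[0.0, 0.31, 0.951], [-0.0, 0.951, -0.31], [-1.0, -0.0, 0.0]]
force: [0.3, 0.5, 0.7]
opening: 0.7
```

>>> jog_arm:
  increments:
    - [0,-0.3,0.28,-0.03]
    - [0,-0.6,0.56,-0.06]
    - [0,-0.83,0.77,-0.09]
    - [0,-0.83,0.77,-0.106]
    - [0,-0.83,0.77,-0.106]
    - [0,-0.83,0.77,-0.106]

```text
time_s: 2.02
tool_pos: [0.5015, 0.0621, 0.27]
tcp_rot: [[-0.001, -0.343, 0.939], [0.0, 0.939, 0.343], [-1.0, 0.0, -0.0]]
force: [-1.3, 0.0, 0.0]
opening: 0.697
```

```bash
python3 - <<'E'
from h import *
o=ctrl.get_obs();print({k:np.round(o[k],4).tolist() for k in('time_s','tool_pos','tcp_rot','force','opening','joint_pos')})
p,d=ctrl.snapshot('wrist');cv2.imwrite('pics/w1.png',p);np.savez('w1.npz',p=p,d=d,**o)
E
```

```text
{'time_s': 2.025, 'tool_pos': [0.5015, 0.0621, 0.27], 'tcp_rot': [[-0.0005, -0.3426, 0.9395], [0.0001, 0.9395, 0.3426], [-1.0, 0.0003, -0.0005]], 'force': [-1.3408, 0.0391, 0.0167], 'opening': 0.6965, 'joint_pos': [4.4091, -1.1623, 118.7463, 0.0099, 62.4465, -105.6293]}
```

View pics/w1.png

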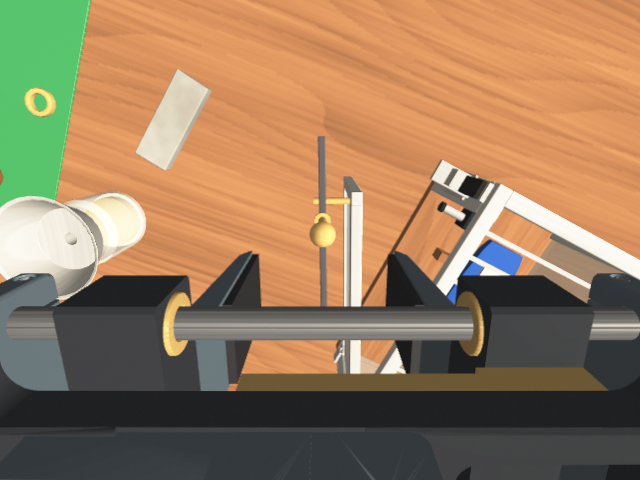

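```bash
python3 - <<'E'
from h import *
o=dict(np.load('w1.npz'));print(at_z('wrist',(322,235),.189,o),at_z('wrist',(321.5,137),.142,o),at_z('wrist',(323,290),.142,o))
t=cv2.imread('pics/w1.png')[150:220,420:520];cv2.imwrite('pics/w1c.png',cv2.resize(t,None,fx=7,fy=7,interpolation=cv2.INTER_CUBIC))
E
```

```text
[0.50320297 0.06209016 0.189     ] [0.43594075 0.037123   0.142     ] [0.56543271 0.085585   0.142     ]
```

View pics/w1c.png

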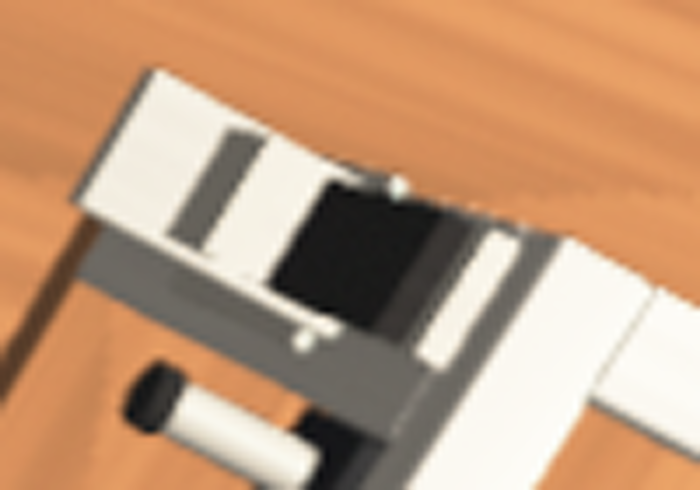

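```bash
python3 - <<'E'
from fit import *
o=dict(np.load('w1.npz'))
p=[.5691,.2563,1.4506]
for n,u in [('end',(113,135)),('dk l',(199,185)),('dk r',(233,195)),('blk l',(302,235)),('blk r',(405,270)),('legtop l',(448,285)),('legtop r',(478,300))]:
    uv=(np.array(u)+.5)/7-.5+[420,150]
    print(n,[((Rz(p[2]).T@(at_z('wrist',uv,z,o)-[p[0],p[1],0]))*1000).round(1).tolist() for z in(.1165,.1265,.1365,.1665)])
E
```

```text
end [[-126.6, 128.0, 116.5], [-129.8, 127.4, 126.5], [-133.0, 126.9, 136.5], [-142.5, 125.1, 166.5]]
dk l [[-113.0, 127.6, 116.5], [-116.6, 127.0, 126.5], [-120.2, 126.4, 136.5], [-130.9, 124.8, 166.5]]
dk r [[-108.3, 128.5, 116.5], [-112.0, 127.9, 126.5], [-115.7, 127.3, 136.5], [-126.9, 125.6, 166.5]]
blk l [[-97.2, 128.1, 116.5], [-101.3, 127.6, 126.5], [-105.3, 127.0, 136.5], [-117.4, 125.3, 166.5]]
blk r [[-82.4, 130.4, 116.5], [-86.9, 129.8, 126.5], [-91.3, 129.1, 136.5], [-104.8, 127.2, 166.5]]
legtop l [[-76.1, 131.3, 116.5], [-80.8, 130.7, 126.5], [-85.4, 130.0, 136.5], [-99.5, 128.0, 166.5]]
legtop r [[-71.4, 131.5, 116.5], [-76.2, 130.8, 126.5], [-81.0, 130.1, 136.5], [-95.4, 128.1, 166.5]]
```

>>> jog_arm:
  increments:
    - [0.2,0,0.003,0]
    - [0.35,0,0.003,0]
    - [0.425,0,0.003,0]
    - [0.425,0,0.003,0]

```text
time_s: 2.58
tool_pos: [0.5017, 0.0631, 0.1848]
tcp_rot: [[-0.001, -0.345, 0.938], [-0.0, 0.938, 0.345], [-1.0, 0.0, -0.001]]
force: [-0.7, 0.1, 0.6]
opening: 0.703
```

>>> jog_arm:
  increments:
    - [0,0,0,0]
    - [0,0,0,0]
    - [0,0,0,0]
    - [0,0,0,0]
    - [0,0,0,0]
    - [0,0,0,0]
  jaw: 1

```text
time_s: 3.32
tool_pos: [0.5023, 0.0624, 0.1852]
tcp_rot: [[-0.0, -0.345, 0.939], [0.0, 0.939, 0.345], [-1.0, 0.0, -0.0]]
force: [0.3, 0.6, -0.6]
opening: 0.077
```

```bash
python3 - <<'E'
from h import *
o=ctrl.get_obs();print({k:np.round(o[k],4).tolist() for k in('time_s','tool_pos','tcp_rot','force','opening')})
p,d=ctrl.snapshot('wrist');cv2.imwrite('pics/w2.png',p);np.savez('w2.npz',p=p,d=d,**o)
E
```

```text
{'time_s': 3.325, 'tool_pos': [0.5023, 0.0624, 0.1852], 'tcp_rot': [[-0.0, -0.3449, 0.9386], [0.0, 0.9386, 0.3449], [-1.0, 0.0, -0.0]], 'force': [0.2767, 0.6383, -0.6336], 'opening': 0.0768}
```

View pics/w2.png

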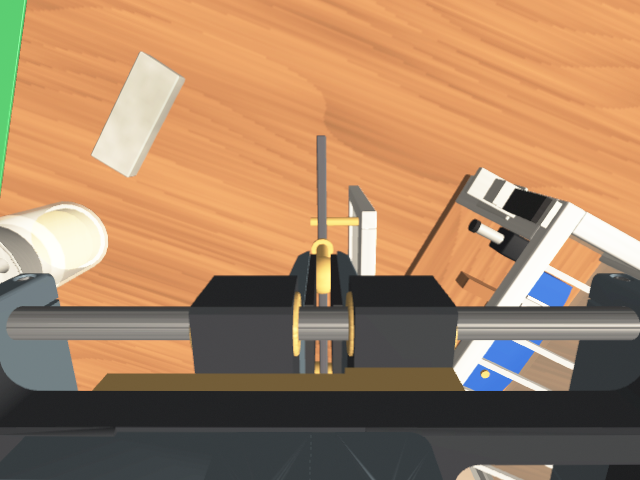

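```bash
python3 - <<'E'
import cv2
t=cv2.imread('pics/w2.png')[220:390,270:380];cv2.imwrite('pics/w2c.png',cv2.resize(t,None,fx=5,fy=3.5,interpolation=cv2.INTER_CUBIC))
from h import *
p,d=ctrl.snapshot('scene');cv2.imwrite('pics/s2.png',cv2.resize(p[100:280,260:460],None,fx=3.3,fy=3.3,interpolation=cv2.INTER_CUBIC))
E
```

```text
(no output)
```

View pics/w2c.png

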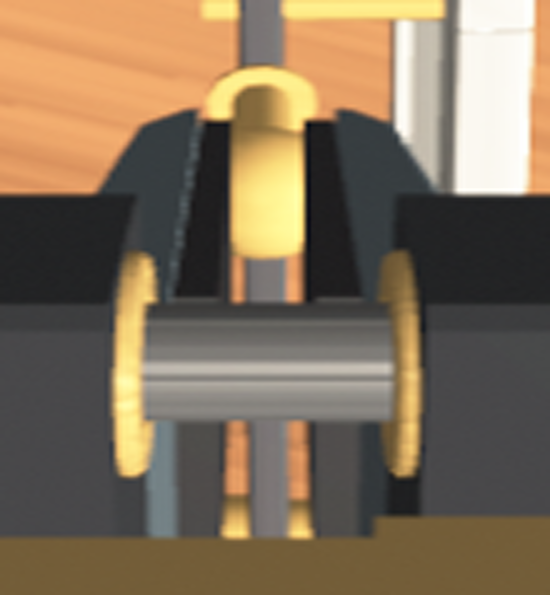

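View pics/s2.png

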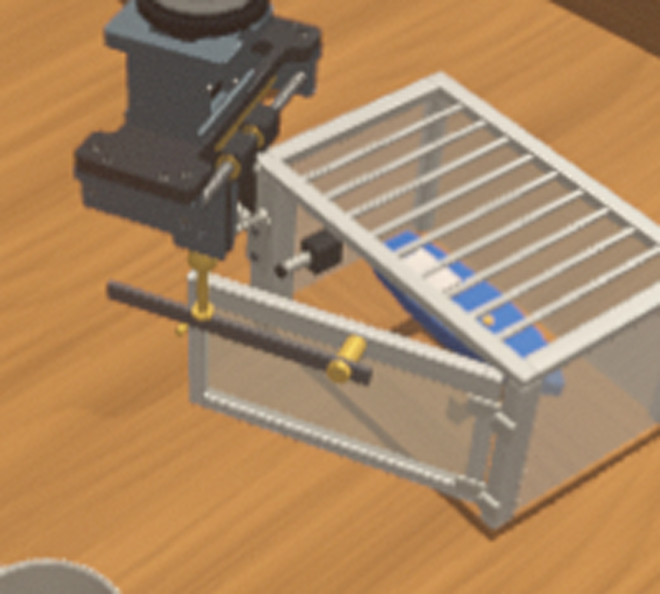

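>>> jog_arm:
  increments:
    - [-0.015,0,0.008,0]
    - [-0.03,0,0.017,0]
    - [-0.045,0,0.027,0]
    - [-0.06,0,0.037,0]
    - [-0.067,0,0.0425,0]
    - [-0.067,0,0.0425,0]
    - [-0.067,0,0.0425,0]

```text
time_s: 4.3
tool_pos: [0.5101, 0.0653, 0.1985]
tcp_rot: [[-0.0, -0.345, 0.939], [-0.0, 0.939, 0.345], [-1.0, 0.0, -0.0]]
force: [-0.1, 0.3, 0.1]
opening: 0.007
```

```bash
python3 - <<'E'
from h import *
o=ctrl.get_obs();print({k:np.round(o[k],4).tolist() for k in('time_s','tool_pos','tcp_rot','force','opening')})
p,d=ctrl.snapshot('wrist');cv2.imwrite('pics/w3.png',p);np.savez('w3.npz',p=p,d=d,**o)
p,d=ctrl.snapshot('scene');cv2.imwrite('pics/s3.png',cv2.resize(p[100:280,260:460],None,fx=3.3,fy=3.3,interpolation=cv2.INTER_CUBIC))
E
```

```text
{'time_s': 4.3, 'tool_pos': [0.5101, 0.0653, 0.1985], 'tcp_rot': [[-0.0002, -0.345, 0.9386], [-0.0, 0.9386, 0.345], [-1.0, 0.0001, -0.0002]], 'force': [-0.0611, 0.3264, 0.077], 'opening': 0.0068}
```

View pics/w3.png

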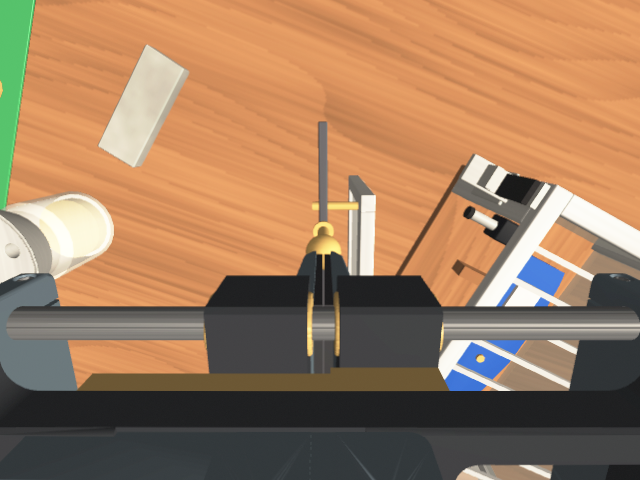

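View pics/s3.png

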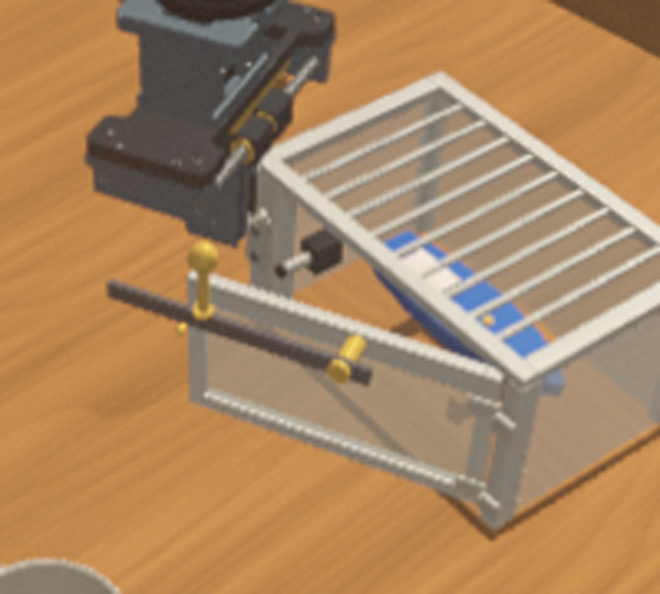

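```bash
python3 - <<'E'
from h import *
for f,us in (('w1',[(322,232),(322,240),(322,246),(322,215),(322,180)]),('w2',[(322,262),(322,275),(322,285),(306,256),(306,265),(315,262),(315,275),(335,265),(322,248),(322,200)]),('w3',[(323,240),(323,248),(330,248),(318,258),(312,258),(334,258),(323,232),(323,180)])):
    o=dict(np.load(f+'.npz'));d=o['d'];m=ctrl.camera_model('wrist');H=m['hand_eye'];T=np.eye(4);T[:3,:3]=o['tcp_rot'];T[:3,3]=o['tool_pos']
    for uv in us:
        q=cv2.undistortPoints(np.array([[uv]],float),K(m),m['dist'])[0,0];z=d[uv[1],uv[0]]
        t=H@np.array([q[0]*z,-q[1]*z,-z,1]);print(f,uv,round(float(z),4),(t[:3]*1000).round(1),((T@t)[:3]*1000).round(1))
E
```

```text
w1 (322, 232) 0.2651 [71.6 -0.6 -3.3] [498.6  60.4 198.4]
w1 (322, 240) 0.2672 [72.1 -0.6  3. ] [504.5  62.6 197.9]
w1 (322, 246) 0.2705 [74.2 -0.6  8.3] [509.4  64.4 195.8]
w1 (322, 215) 0.3156 [124.3  -0.7  -4.3] [497.6  60.  145.7]
w1 (322, 180) 0.3121 [128.7  -0.7 -34.2] [469.5  49.8 141.3]
w2 (322, 262) 0.1862 [-8.5 -0.4 -9. ] [493.9  58.9 193.8]
w2 (322, 275) 0.1823 [-13.9  -0.4  -4.1] [498.6  60.6 199.2]
w2 (322, 285) 0.1837 [-14.   -0.4   1.4] [503.7  62.5 199.2]
w2 (306, 256) 0.1712 [-22.   -7.9 -16.9] [489.1  49.1 207.2]
w2 (306, 265) 0.1597 [-33.9  -7.4 -16.9] [489.   49.6 219.2]
w2 (315, 262) 0.1686 [-25.1  -3.6 -15.1] [489.4  53.8 210.3]
w2 (315, 275) 0.1676 [-27.6  -3.6  -9.6] [494.5  55.7 212.8]
w2 (335, 265) 0.1647 [-29.2   5.6 -15.1] [486.2  62.4 214.4]
w2 (322, 248) 0.2252 [30.6 -0.5 -4.1] [498.6  60.5 154.7]
w2 (322, 200) 0.2304 [ 43.5  -0.5 -32. ] [472.4  50.9 141.7]
w3 (323, 240) 0.1961 [  3.9   0.1 -17.2] [494.   59.5 194.6]
w3 (323, 248) 0.195 [  1.7   0.1 -13.3] [497.6  60.8 196.8]
w3 (330, 248) 0.1949 [  1.7   3.9 -13.3] [496.3  64.4 196.8]
w3 (318, 258) 0.1719 [-21.5  -2.3 -15.8] [496.1  57.8 220. ]
w3 (312, 258) 0.1682 [-25.  -5. -17.] [495.9  54.8 223.5]
w3 (334, 258) 0.1688 [-24.5   5.2 -16.8] [492.6  64.4 223. ]
w3 (323, 232) 0.2286 [ 36.4   0.1 -12.8] [498.   61.  162.1]
w3 (323, 180) 0.2396 [ 56.    0.2 -43.1] [469.6  50.6 142.5]
```

```bash
python3 - <<'E'
from h import *
m=ctrl.camera_model('wrist');H=m['hand_eye']
for f in('wrist0','w1','w2','w3'):
    d=np.load(f+'.npz')['d'];v,u=np.mgrid[0:480,0:640]
    q=cv2.undistortPoints(np.stack([u,v],-1).reshape(-1,1,2).astype(float),K(m),m['dist'])[:,0];z=d.ravel()
    t=(np.c_[q[:,0]*z,-q[:,1]*z,-z]@H[:3,:3].T+H[:3,3])*1000
    for lo,hi in((-50,-20),(-20,-8),(-8,8),(8,20),(20,50)):
        s=(z>0)&(abs(t[:,2])<25)&(t[:,1]>lo)&(t[:,1]<hi)&(t[:,0]<25)
        print(f,lo,hi,s.sum(), np.percentile(t[s,0],[50,90,97,99.5,100]).round(1) if s.sum() else '')
E
```

```text
wrist0 -50 -20 20332 [-131.8  -64.   -31.2  -16.4  -12.2]
wrist0 -20 -8 3296 [-133.8 -126.8 -125.2 -124.5 -123.8]
wrist0 -8 8 4998 [-131.6 -120.5 -118.5 -117.5 -116.5]
wrist0 8 20 3938 [-130.4 -119.9 -118.3 -117.4 -116.8]
wrist0 20 50 19320 [-126.9  -62.   -29.9  -16.2  -12.5]
w1 -50 -20 21181 [-130.8  -63.7  -33.2  -17.3  -12.7]
w1 -20 -8 4116 [-132.2 -120.5 -118.4 -117.4 -116.7]
w1 -8 8 5345 [-130.8 -119.9 -118.3 -117.4 -116.4]
w1 8 20 3848 [-130.2 -119.8 -118.3 -117.4 -116.4]
w1 20 50 19958 [-126.3  -61.5  -32.   -16.9  -12.5]
w2 -50 -20 15682 [-134.9 -120.7 -117.5 -115.2 -114.2]
w2 -20 -8 5206 [-128.8 -115.4  -36.4  -20.8  -13.1]
w2 -8 8 8832 [-121.8  -30.9  -11.2   17.6   24.8]
w2 8 20 4837 [-127.6 -115.5  -36.9  -20.7  -14. ]
w2 20 50 11731 [-134.  -124.5 -117.1 -115.3 -113.8]
w3 -50 -20 15874 [-134.8 -120.7 -118.1 -115.3 -114.2]
w3 -20 -8 5062 [-129.4 -115.9 -114.7    5.1   10.1]
w3 -8 8 8647 [-122.   -30.5    3.4    8.9   13. ]
w3 8 20 4627 [-128.3 -116.2 -114.9  -19.9   10.4]
w3 20 50 11343 [-134.1 -125.7 -118.8 -115.4 -114.6]
```

>>> jog_arm:
  increments:
    - [0,0,-0.04,0]
    - [0,0,-0.04,0]
    - [0,0,-0.04,0]
    - [0,0,-0.04,0]
    - [0,0,-0.04,0]
  jaw: 0.5

```text
time_s: 5.03
tool_pos: [0.5028, 0.0626, 0.1986]
tcp_rot: [[0.0, -0.345, 0.939], [-0.0, 0.939, 0.345], [-1.0, -0.0, 0.0]]
force: [0.5, 0.4, 0.4]
opening: 0.493
```

>>> jog_arm:
  increments:
    - [0.05,0,0,0]
    - [0.1,0,0,0]
    - [0.15,0,0,0]
    - [0.15,0,0,0]

```text
time_s: 5.52
tool_pos: [0.5021, 0.0625, 0.1675]
tcp_rot: [[-0.002, -0.345, 0.939], [-0.0, 0.939, 0.345], [-1.0, 0.001, -0.002]]
force: [-0.3, -1.2, -0.0]
opening: 0.5
```

```bash
cat > snap.py <<'E'
import sys
from h import *
n=sys.argv[1]
o=ctrl.get_obs();print({k:np.round(o[k],4).tolist() for k in('time_s','tool_pos','tcp_rot','force','opening')})
p,d=ctrl.snapshot('wrist');cv2.imwrite(f'pics/{n}.png',p);np.savez(f'{n}.npz',p=p,d=d,**o)
E
python3 snap.py w4
```

```text
{'time_s': 5.525, 'tool_pos': [0.5021, 0.0625, 0.1675], 'tcp_rot': [[-0.0019, -0.345, 0.9386], [-0.0001, 0.9386, 0.345], [-1.0, 0.0005, -0.0018]], 'force': [-0.3168, -1.1975, -0.0447], 'opening': 0.4998}
```

View pics/w4.png

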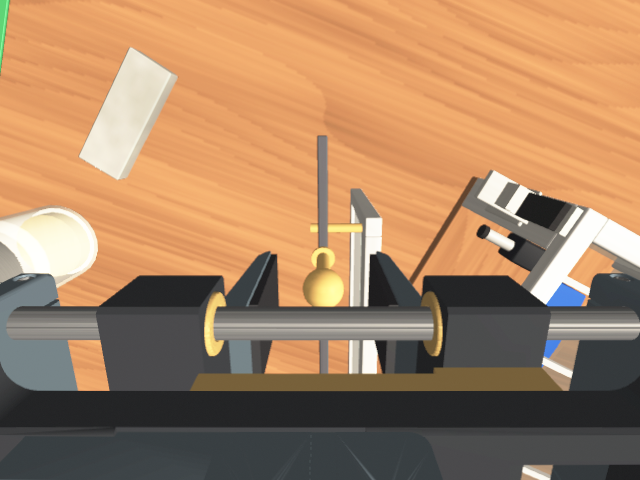

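>>> jog_arm:
  increments:
    - [0.025,0,0,0]
    - [0.045,0,0,0]
    - [0.045,0,0,0]

```text
time_s: 5.95
tool_pos: [0.5026, 0.0626, 0.1594]
tcp_rot: [[-0.0, -0.345, 0.939], [-0.0, 0.939, 0.345], [-1.0, 0.0, -0.0]]
force: [0.0, -0.1, 0.6]
opening: 0.504
```

>>> jog_arm:
  increments:
    - [0,0,0,0]
    - [0,0,0,0]
    - [0,0,0,0]
    - [0,0,0,0]
    - [0,0,0,0]
    - [0,0,0,0]
  jaw: 1

```text
time_s: 6.7
tool_pos: [0.5028, 0.0626, 0.1597]
tcp_rot: [[0.0, -0.345, 0.939], [-0.0, 0.939, 0.345], [-1.0, -0.0, 0.0]]
force: [-0.6, 0.4, 1.6]
opening: 0.198
```

```bash
python3 snap.py w5
```

```text
{'time_s': 6.7, 'tool_pos': [0.5028, 0.0626, 0.1597], 'tcp_rot': [[0.0001, -0.345, 0.9386], [-0.0, 0.9386, 0.345], [-1.0, -0.0001, 0.0001]], 'force': [-0.6221, 0.3527, 1.6316], 'opening': 0.198}
```

View pics/w5.png

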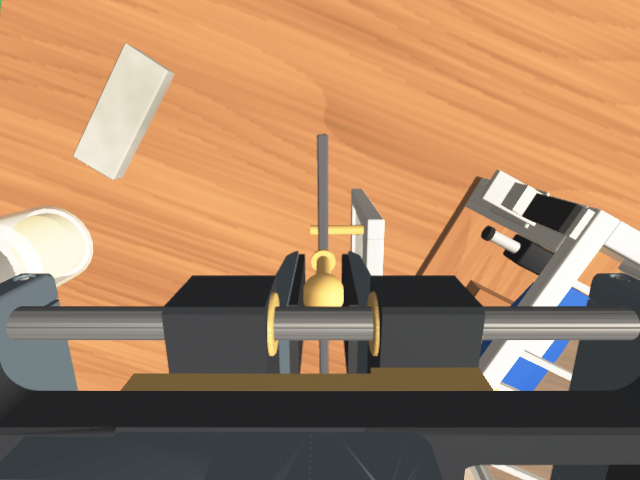

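>>> jog_arm:
  increments:
    - [-0.015,0,0.008,0]
    - [-0.03,0,0.017,0]
    - [-0.045,0,0.027,0]
    - [-0.06,0,0.037,0]
    - [-0.067,0,0.0425,0]
    - [-0.067,0,0.0425,0]
    - [-0.067,0,0.0425,0]

```text
time_s: 7.62
tool_pos: [0.5106, 0.0655, 0.1729]
tcp_rot: [[-0.0, -0.345, 0.939], [-0.0, 0.939, 0.345], [-1.0, -0.0, -0.0]]
force: [1.2, 0.2, -1.8]
opening: 0.2
```

```bash
python3 snap.py w6
```

```text
{'time_s': 7.625, 'tool_pos': [0.5106, 0.0655, 0.1729], 'tcp_rot': [[-0.0002, -0.345, 0.9386], [-0.0001, 0.9386, 0.345], [-1.0, -0.0, -0.0002]], 'force': [1.2349, 0.2217, -1.8481], 'opening': 0.2002}
```

View pics/w6.png

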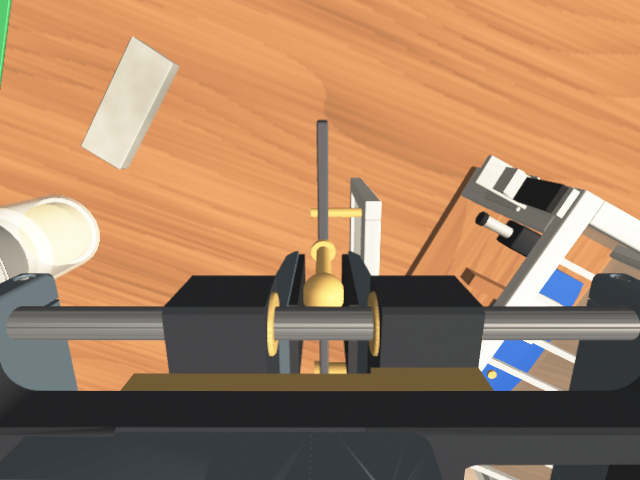

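```bash
cat > plan.py <<'E'
from fit import *
p=np.array([.5691,.2563,1.4506])
H=W(p,np.array([-.083,-.121,.135]));print('hinge',H)
def off(b): return np.array([-.03,.101+.1*np.cos(b)-.054*np.sin(b)])
def knob(g,b):
    o=off(b);a=p[2]+g;return H[:2]+[np.cos(a)*o[0]-np.sin(a)*o[1],np.sin(a)*o[0]+np.cos(a)*o[1]]
if __name__=='__main__':
    k=np.array([.5106,.0655]);print(np.linalg.norm(k-H[:2]),np.linalg.norm(off(.14)))
    v=k-H[:2];g=np.arctan2(v[1],v[0])-np.arctan2(off(.14)[1],off(.14)[0])-p[2];print('gate',(g+np.pi)%(2*np.pi)-np.pi,'tool-based',np.arctan2(.9386,-.345)-p[2])
    # from down grasp
    k=np.array([.5028,.0626]);v=k-H[:2];print(np.linalg.norm(v),np.linalg.norm(off(0)))
E
python3 plan.py
python3 - <<'E'
from h import *
m=ctrl.camera_model('wrist');o=dict(np.load('w6.npz'));T=np.eye(4);T[:3,:3]=o['tcp_rot'];T[:3,3]=o['tool_pos']
for uv in [(322,126),(322,140),(322,200),(322,225),(322,232)]:
    q=cv2.undistortPoints(np.array([[uv]],float),K(m),m['dist'])[0,0];z=o['d'][uv[1],uv[0]]
    print(uv,(T@m['hand_eye']@np.array([q[0]*z,-q[1]*z,-z,1]))[:3].round(4))
E
```

```text
hinge [0.67927471 0.15939007 0.135     ]
0.19304533940583937 0.1948100733771395
gate 0.47350713626984753 tool-based 0.47243603816614366
0.20127503804000008 0.20322647465327937
(322, 126) [0.4389 0.0387 0.1657]
(322, 140) [0.4454 0.0411 0.1625]
(322, 200) [0.4755 0.0521 0.1603]
(322, 225) [0.4896 0.0573 0.1571]
(322, 232) [0.4936 0.0588 0.1565]
```

```bash
cat > arc.py <<'E'
import sys
from plan import *
from h import ctrl
def arc(gs,g0,R,k):
    c3=np.asarray(R).T@np.append(H[:2]-k,0);c=c3[1:]
    print('c',c.round(4),'r',np.linalg.norm(c).round(4))
    for g in gs:
        f=g0-g;M=np.array([[np.cos(f),-np.sin(f)],[np.sin(f),np.cos(f)]]);s=c-M@c
        print(g,(s/.2).round(4).tolist(),round(f/2/np.pi,4))
def gate(k,b):
    v=np.array(k)-H[:2];o=off(b);g=np.arctan2(v[1],v[0])-np.arctan2(o[1],o[0])-p[2];return (g+np.pi)%(2*np.pi)-np.pi
if __name__=='__main__':
    o=ctrl.get_obs();k=o['tool_pos'][:2];g=gate(k,.14);print('gate now',g)
    arc([float(x) for x in sys.argv[1:]],g,o['tcp_rot'],k)
E
python3 arc.py .44 .40 .36 .32 .28 .24 .20 .16 .12 .10
```

```text
hinge [0.67927471 0.15939007 0.135     ]
gate now 0.47360455585022176
c [0.03   0.1907] r 0.1931
0.44 [0.0321, -0.0045] 0.0053
0.4 [0.0705, -0.0084] 0.0117
0.36 [0.1091, -0.0108] 0.0181
0.32 [0.1477, -0.0117] 0.0244
0.28 [0.1863, -0.011] 0.0308
0.24 [0.2248, -0.0088] 0.0372
0.2 [0.2633, -0.005] 0.0435
0.16 [0.3015, 0.0003] 0.0499
0.12 [0.3395, 0.0071] 0.0563
0.1 [0.3584, 0.0111] 0.0595
```

>>> jog_arm:
  increments:
    - [0,0.032,-0.0045,0.0053]
    - [0,0.0705,-0.0084,0.0117]
    - [0,0.109,-0.0108,0.018]
    - [0,0.148,-0.0117,0.0244]
    - [0,0.186,-0.011,0.0308]
    - [0,0.225,-0.0088,0.0372]
    - [0,0.263,-0.005,0.0435]
    - [0,0.3015,0.0003,0.05]
    - [0,0.3395,0.007,0.0563]
    - [0,0.358,0.011,0.0595]

```text
time_s: 8.93
tool_pos: [0.4875, 0.1336, 0.1729]
tcp_rot: [[-0.001, 0.022, 1.0], [-0.0, 1.0, -0.022], [-1.0, -0.0, -0.001]]
force: [-4.5, -1.0, -0.4]
opening: 0.194
```

>>> jog_arm:
  increments:
    - [0,0,0,0]
    - [0,0,0,0]

```text
time_s: 9.18
tool_pos: [0.4876, 0.1333, 0.1729]
tcp_rot: [[-0.001, 0.021, 1.0], [-0.0, 1.0, -0.021], [-1.0, -0.0, -0.001]]
force: [-5.5, -0.4, 1.2]
opening: 0.201
```

```bash
python3 snap.py w7; python3 - <<'E'
import cv2
t=cv2.imread('pics/w7.png')[100:300,300:500];cv2.imwrite('pics/w7c.png',cv2.resize(t,None,fx=3,fy=3,interpolation=cv2.INTER_CUBIC))
E
```

```text
{'time_s': 9.175, 'tool_pos': [0.4876, 0.1333, 0.1729], 'tcp_rot': [[-0.0011, 0.0208, 0.9998], [-0.0002, 0.9998, -0.0208], [-1.0, -0.0002, -0.0011]], 'force': [-5.4649, -0.3927, 1.1738], 'opening': 0.201}
```

View pics/w7.png

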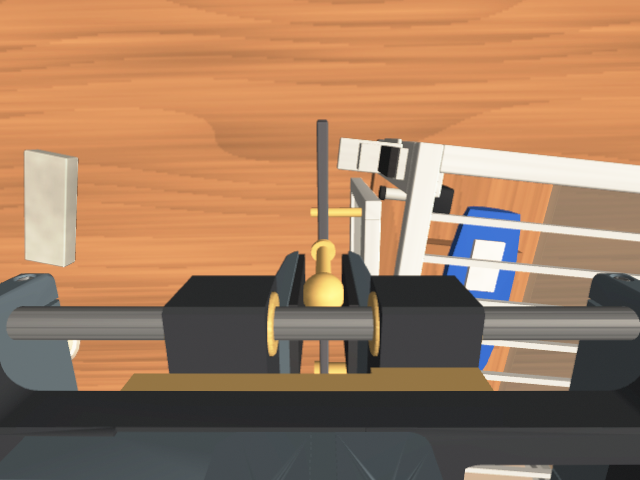

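View pics/w7c.png

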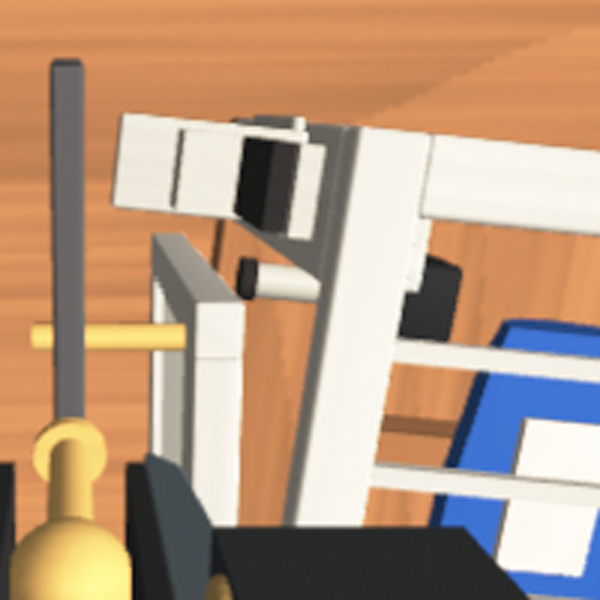

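```bash
python3 - <<'E'
from plan import *
m=ctrl.camera_model('wrist');o=dict(np.load('w7.npz'));T=np.eye(4);T[:3,:3]=o['tcp_rot'];T[:3,3]=o['tool_pos']
d=o['d']
def cab(X): return (Rz(p[2]).T@(X-[p[0],p[1],0])*1000).round(1)
for y in (160,172):
  for x in list(range(50,90,8))+list(range(105,340,6)):
    uv=(x/3+300,y/3+100);z=d[int(round(uv[1])),int(round(uv[0]))]
    q=cv2.undistortPoints(np.array([[uv]],float),K(m),m['dist'])[0,0]
    X=(T@m['hand_eye']@np.array([q[0]*z,-q[1]*z,-z,1]))[:3]
    print((x,y),o['p'][int(round(uv[1])),int(round(uv[0]))].tolist(),cab(X).tolist())
E
```

```text
hinge [0.67927471 0.15939007 0.135     ]
(50, 160) [69, 80, 99] [-141.0, 128.4, 162.6]
(58, 160) [102, 103, 108] [-139.6, 128.6, 162.9]
(66, 160) [102, 102, 107] [-138.2, 128.7, 162.7]
(74, 160) [103, 102, 107] [-136.8, 128.8, 162.6]
(82, 160) [105, 113, 124] [-135.4, 129.0, 162.9]
(105, 160) [84, 129, 196] [-125.3, 121.8, 0.5]
(111, 160) [83, 125, 184] [-123.4, 122.0, 0.8]
(117, 160) [163, 177, 185] [-127.3, 127.6, 120.5]
(123, 160) [219, 231, 237] [-126.1, 127.9, 122.3]
(129, 160) [219, 231, 238] [-124.8, 127.9, 121.7]
(135, 160) [220, 232, 238] [-123.5, 128.1, 121.4]
(141, 160) [220, 232, 238] [-122.3, 128.2, 121.9]
(147, 160) [220, 232, 239] [-121.0, 128.3, 121.5]
(153, 160) [221, 232, 239] [-119.8, 128.5, 121.9]
(159, 160) [221, 233, 239] [-118.5, 128.6, 121.7]
(165, 160) [222, 233, 239] [-117.2, 128.7, 121.6]
(171, 160) [205, 222, 228] [-115.9, 128.8, 121.2]
(177, 160) [85, 91, 95] [-115.8, 129.4, 132.5]
(183, 160) [213, 228, 234] [-115.0, 129.7, 136.3]
(189, 160) [224, 236, 242] [-113.8, 129.8, 136.3]
(195, 160) [223, 236, 242] [-112.7, 129.9, 136.8]
(201, 160) [223, 236, 242]
[... 2629 characters left out ...]
, 24, 24] [-102.9, 129.4, 150.6]
(261, 172) [24, 24, 24] [-102.7, 129.7, 155.7]
(267, 172) [28, 29, 29] [-102.8, 130.1, 162.1]
(273, 172) [52, 55, 58] [-101.7, 130.2, 161.9]
(279, 172) [52, 55, 58] [-100.8, 130.3, 162.8]
(285, 172) [51, 54, 58] [-99.6, 130.4, 162.2]
(291, 172) [67, 72, 76] [-98.9, 130.6, 163.7]
(297, 172) [192, 209, 219] [-98.4, 130.8, 166.4]
(303, 172) [224, 236, 242] [-97.4, 130.9, 166.3]
(309, 172) [224, 236, 242] [-96.2, 131.0, 165.8]
(315, 172) [224, 236, 242] [-95.3, 131.1, 166.4]
(321, 172) [145, 158, 164] [-88.1, 130.2, 139.8]
(327, 172) [93, 99, 102] [-88.1, 130.5, 144.9]
(333, 172) [98, 104, 108] [-87.9, 130.8, 148.8]
(339, 172) [96, 102, 106] [-88.3, 131.1, 154.6]
```

```bash
python3 arc.py .08 .06 .04 .02 .01 0 -.01
```

```text
hinge [0.67927471 0.15939007 0.135     ]
gate now 0.10129658145298137
c [0.0302 0.1911] r 0.1934
0.08 [0.0204, -0.003] 0.0034
0.06 [0.0396, -0.0054] 0.0066
0.04 [0.0588, -0.0074] 0.0098
0.02 [0.0781, -0.0091] 0.0129
0.01 [0.0877, -0.0098] 0.0145
0.0 [0.0974, -0.0104] 0.0161
-0.01 [0.107, -0.0108] 0.0177
```

>>> jog_arm:
  increments:
    - [0,0.01,-0.004,0.0017]
    - [0,0.02,-0.008,0.0034]
    - [0,0.03,-0.0095,0.005]
    - [0,0.0396,-0.0105,0.0066]
    - [0,0.049,-0.0115,0.0082]
    - [0,0.0588,-0.0125,0.0098]
    - [0,0.07,-0.0135,0.0116]
    - [0,0.078,-0.014,0.0129]
    - [0,0.088,-0.015,0.0145]
    - [0,0.088,-0.015,0.0145]

```text
time_s: 10.48
tool_pos: [0.4857, 0.1511, 0.173]
tcp_rot: [[0.0, 0.113, 0.994], [-0.0, 0.994, -0.113], [-1.0, -0.0, 0.0]]
force: [6.4, -2.7, -6.8]
opening: 0.195
```

>>> jog_arm:
  increments:
    - [0,0,0,0]
    - [0,0,0,0]

```text
time_s: 10.72
tool_pos: [0.4857, 0.1511, 0.173]
tcp_rot: [[0.001, 0.113, 0.994], [-0.0, 0.994, -0.113], [-1.0, -0.0, 0.001]]
force: [5.7, -2.4, -6.9]
opening: 0.2
```

```bash
cat > meas.py <<'E'
from plan import *
def run(f):
    m=ctrl.camera_model('wrist');o=dict(np.load(f+'.npz'));T=np.eye(4);T[:3,:3]=o['tcp_rot'];T[:3,3]=o['tool_pos']
    d=o['d'];v,u=np.mgrid[100:240:1,250:480:1]
    q=cv2.undistortPoints(np.stack([u,v],-1).reshape(-1,1,2).astype(float),K(m),m['dist'])[:,0];z=d[100:240,250:480].ravel()
    X=(np.c_[q[:,0]*z,-q[:,1]*z,-z,np.ones(len(z))]@(T@m['hand_eye']).T)[:,:3]
    c=(X-[p[0],p[1],0])@Rz(p[2])*1000
    r=lambda s:(np.percentile(c[s,0],[2,50,98]).round(1),int(s.sum()))
    y=(abs(c[:,1]-128)<6)
    col=np.load(f+'.npz')['p'][100:240,250:480].reshape(-1,3).astype(int);br=col.sum(1)/3
    steel=(br>80)&(br<135)
    print('bar top',r(y&(c[:,2]>138)&(c[:,0]<-95)&steel&(abs(col[:,2]-col[:,0])<15)),
          'z',np.percentile(c[y&(c[:,2]>138)&(c[:,0]<-105)&steel,2],[10,50,90]).round(1))
    print('lip',r(y&(abs(c[:,2]-136.5)<2)&(br>200)))
    print('floor',r(y&(abs(c[:,2]-126.5)<2)&(br>200)))
    print('buffer face',r(y&(c[:,2]>135)&(c[:,2]<158)&(br<40)&(c[:,0]>-112)))
import sys;run(sys.argv[1])
E
python3 snap.py w8; python3 meas.py w7; python3 meas.py w8; python3 - <<'E'
import cv2
t=cv2.imread('pics/w8.png')[100:300,250:450];cv2.imwrite('pics/w8c.png',cv2.resize(t,None,fx=3,fy=3,interpolation=cv2.INTER_CUBIC))
E
```

```text
{'time_s': 10.725, 'tool_pos': [0.4857, 0.1511, 0.173], 'tcp_rot': [[0.0005, 0.1127, 0.9936], [-0.0003, 0.9936, -0.1127], [-1.0, -0.0002, 0.0006]], 'force': [5.7319, -2.4249, -6.8911], 'opening': 0.2003}
hinge [0.67927471 0.15939007 0.135     ]
bar top (array([-140.5, -137.9,  -98.6]), 223) z [161.6 162.7 163.7]
lip (array([-115.2, -112.9, -110.7]), 157)
floor (array([-109.3, -106.1, -102.9]), 211)
buffer face (array([-102.9, -102.7, -102.4]), 151)
hinge [0.67927471 0.15939007 0.135     ]
bar top (array([-117.6, -114.9,  -98.7]), 258) z [161.1 162.  163.1]
lip (array([-111.4, -111.3, -110.8]), 36)
floor (array([-110. , -106.8, -103. ]), 241)
buffer face (array([-102.8, -102.7, -102.6]), 39)
```

View pics/w8c.png

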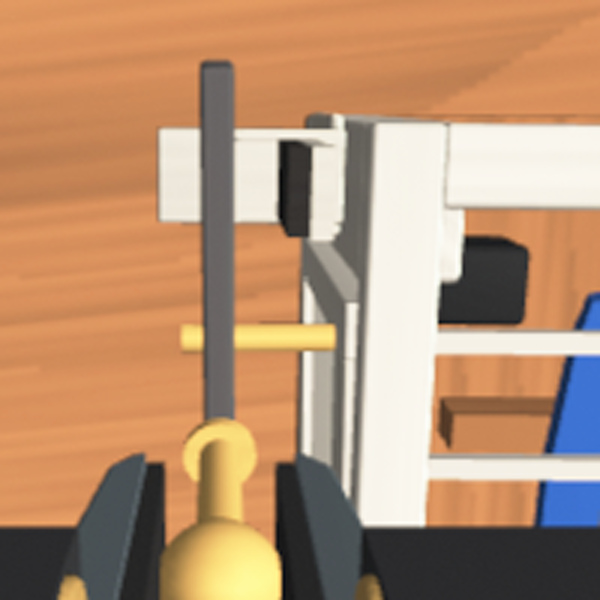

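>>> jog_arm:
  increments:
    - [0,0.005,0.0015,0.0008]
    - [0,0.01,0.0015,0.0016]
    - [0,0.015,0.0015,0.0025]
    - [0,0.02,0.0015,0.0033]
    - [0,0.025,0.0015,0.0041]
    - [0,0.0275,0.0015,0.0045]
    - [0,0.0275,0.0015,0.0045]
    - [0,0.0275,0.0015,0.0045]

```text
time_s: 11.78
tool_pos: [0.4856, 0.1564, 0.1729]
tcp_rot: [[-0.002, 0.141, 0.99], [-0.0, 0.99, -0.141], [-1.0, -0.001, -0.002]]
force: [-3.9, -4.7, -0.1]
opening: 0.197
```

```bash
python3 snap.py w9; python3 meas.py w9; python3 - <<'E'
import cv2
t=cv2.imread('pics/w9.png')[100:300,250:450];cv2.imwrite('pics/w9c.png',cv2.resize(t,None,fx=3,fy=3,interpolation=cv2.INTER_CUBIC))
E
```

```text
{'time_s': 11.775, 'tool_pos': [0.4856, 0.1564, 0.1729], 'tcp_rot': [[-0.0017, 0.1407, 0.9901], [-0.0004, 0.9901, -0.1407], [-1.0, -0.0007, -0.0016]], 'force': [-3.8703, -4.6972, -0.105], 'opening': 0.1969}
hinge [0.67927471 0.15939007 0.135     ]
bar top (array([-110.7, -108.1, -105.8]), 222) z [160.8 161.9 163. ]
lip (array([-115.7, -113.9, -112.1]), 128)
floor (array([-104.3, -103.6, -102.9]), 60)Traceback (most recent call last):
  File "meas.py", line 17, in <module>
    import sys;run(sys.argv[1])
               ~~~^^^^^^^^^^^^^
  File "meas.py", line 16, in run
    print('buffer face',r(y&(c[:,2]>135)&(c[:,2]<158)&(br<40)&(c[:,0]>-112)))
                        ~^^^^^^^^^^^^^^^^^^^^^^^^^^^^^^^^^^^^^^^^^^^^^^^^^^^
  File "meas.py", line 8, in <lambda>
    r=lambda s:(np.percentile(c[s,0],[2,50,98]).round(1),int(s.sum()))
                ~~~~~~~~~~~~~^^^^^^^^^^^^^^^^^^
    return _quantile_unchecked(
        a, q, axis, out, overwrite_input, method, keepdims, weights)
    return _ureduce(a,
                    func=_quantile_ureduce_func,
    ...<5 lines>...
                    overwrite_input=overwrite_input,
                    method=method)
    r = func(a, **kwargs)
    result = _quantile(arr,
                       quantiles=q,
    ...<2 lines>...
                       out=out,
                       weights=wgt)
    slices_having_nans = np.isnan(arr[-1, ...])
                                  ~~~^^^^^^^^^
IndexError: index -1 is out of bounds for axis 0 with size 0
```

View pics/w9c.png

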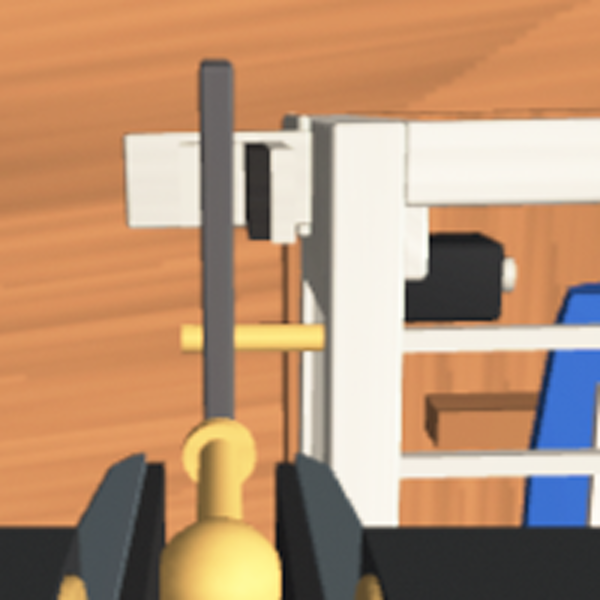

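>>> jog_arm:
  increments:
    - [0,0.003,0,0.0005]
    - [0,0.006,0,0.001]
    - [0,0.006,0,0.001]
    - [0,0.006,0,0.001]

```text
time_s: 12.32
tool_pos: [0.4856, 0.1576, 0.1728]
tcp_rot: [[-0.002, 0.147, 0.989], [-0.001, 0.989, -0.147], [-1.0, -0.001, -0.002]]
force: [-5.2, -4.3, 0.8]
opening: 0.195
```

>>> jog_arm:
  increments:
    - [0,0.001,0,0.0002]
    - [0,0.001,0,0.0002]
    - [0,0.001,0,0.0002]

```text
time_s: 12.7
tool_pos: [0.4856, 0.1578, 0.1728]
tcp_rot: [[-0.002, 0.148, 0.989], [-0.001, 0.989, -0.148], [-1.0, -0.001, -0.002]]
force: [-6.1, -4.9, 0.8]
opening: 0.197
```

```bash
sed -i 's/r=lambda s:/r=lambda s: s.sum()>5 and /' meas.py;python3 snap.py w10; python3 meas.py w10
```

```text
{'time_s': 12.7, 'tool_pos': [0.4856, 0.1578, 0.1728], 'tcp_rot': [[-0.0022, 0.1482, 0.989], [-0.0006, 0.989, -0.1482], [-1.0, -0.0009, -0.0021]], 'force': [-6.0638, -4.8835, 0.8328], 'opening': 0.1966}
hinge [0.67927471 0.15939007 0.135     ]
bar top (array([-108.9, -106.1,  -98.7]), 244) z [160.7 161.8 162.9]
lip (array([-115.5, -113.3, -111. ]), 162)
floor (array([-110.8, -110.6, -110.5]), 15)
buffer face False
```

>>> jog_arm:
  increments:
    - [0,0.0015,-0.0015,0.0003]
    - [0,0.0015,-0.0015,0.0003]
    - [0,0.0015,-0.0015,0.0003]

```text
time_s: 13.12
tool_pos: [0.4856, 0.1581, 0.1729]
tcp_rot: [[-0.002, 0.15, 0.989], [-0.001, 0.989, -0.15], [-1.0, -0.001, -0.002]]
force: [-4.4, -5.1, -0.1]
opening: 0.198
```

>>> jog_arm:
  increments:
    - [0,0.0012,0,0.0002]
    - [0,0.0012,0,0.0002]
    - [0,0.0012,0,0.0002]

```text
time_s: 13.5
tool_pos: [0.4856, 0.1582, 0.1728]
tcp_rot: [[-0.002, 0.151, 0.988], [-0.001, 0.988, -0.151], [-1.0, -0.001, -0.002]]
force: [-4.4, -5.8, 0.4]
opening: 0.198
```

>>> jog_arm:
  increments:
    - [0,0.0012,0,0.0002]
    - [0,0.0012,0,0.0002]
    - [0,0.0012,0,0.0002]

```text
time_s: 13.88
tool_pos: [0.4855, 0.1583, 0.1728]
tcp_rot: [[-0.002, 0.152, 0.988], [-0.001, 0.988, -0.152], [-1.0, -0.001, -0.002]]
force: [-4.6, -8.3, 0.0]
opening: 0.196
```

```bash
python3 snap.py w11; python3 meas.py w11
```

```text
{'time_s': 13.875, 'tool_pos': [0.4855, 0.1583, 0.1728], 'tcp_rot': [[-0.0019, 0.1524, 0.9883], [-0.0011, 0.9883, -0.1524], [-1.0, -0.0014, -0.0018]], 'force': [-4.5906, -8.2664, 0.0102], 'opening': 0.1959}
hinge [0.67927471 0.15939007 0.135     ]
bar top (array([-108. , -105.4, -102.7]), 234) z [161.1 162.  162.9]
lip (array([-115.7, -113.2, -110.8]), 173)
floor (array([-110.8, -110.3, -109.8]), 40)
buffer face False
```

>>> jog_arm:
  increments:
    - [0,-0.0022,0,-0.0003]
    - [0,-0.0042,0,-0.0007]
    - [0.008,-0.0042,-0.006,-0.0007]
    - [0.0165,-0.0042,-0.0115,-0.0007]
    - [0.025,-0.0042,-0.017,-0.0007]
    - [0.031,-0.0042,-0.021,-0.0007]
    - [0.031,-0.0042,-0.021,-0.0007]
    - [0.031,-0.0042,-0.021,-0.0007]

```text
time_s: 14.92
tool_pos: [0.4814, 0.1584, 0.1667]
tcp_rot: [[-0.002, 0.148, 0.989], [-0.001, 0.989, -0.148], [-1.0, -0.001, -0.001]]
force: [-4.9, -4.3, 0.0]
opening: 0.196
```

```bash
python3 snap.py w12; python3 meas.py w12; python3 - <<'E'
import cv2
t=cv2.imread('pics/w12.png')[100:300,250:450];cv2.imwrite('pics/w12c.png',cv2.resize(t,None,fx=3,fy=3,interpolation=cv2.INTER_CUBIC))
E
```

```text
{'time_s': 14.925, 'tool_pos': [0.4814, 0.1584, 0.1667], 'tcp_rot': [[-0.0016, 0.1481, 0.989], [-0.0005, 0.989, -0.1481], [-1.0, -0.0007, -0.0015]], 'force': [-4.9492, -4.3067, 0.0233], 'opening': 0.1964}
hinge [0.67927471 0.15939007 0.135     ]
bar top (array([-109. , -106.2, -102.6]), 233) z [151.2 152.  152.9]
lip (array([-115.7, -113.2, -110.8]), 177)
floor (array([-110.8, -110.6, -110.4]), 18)
buffer face False
```

View pics/w12c.png

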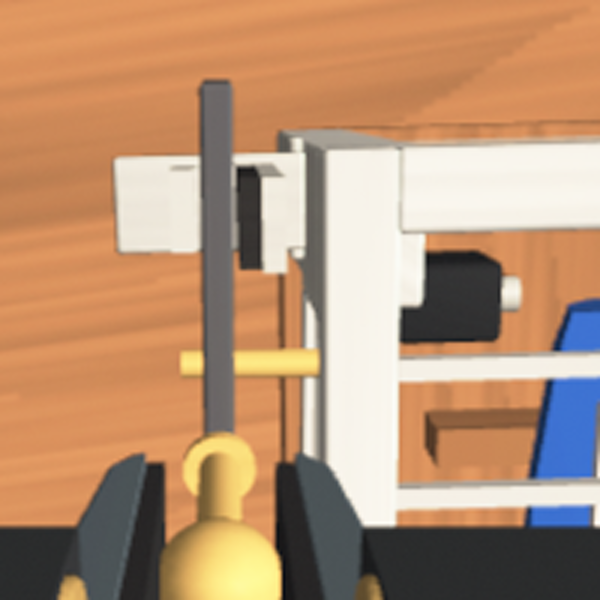

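>>> jog_arm:
  increments:
    - [0,-0.0015,0,-0.0002]
    - [0.008,-0.0015,-0.005,-0.0002]
    - [0.016,-0.0015,-0.01,-0.0002]
    - [0.016,-0.0015,-0.01,-0.0002]

```text
time_s: 15.48
tool_pos: [0.4795, 0.1585, 0.1634]
tcp_rot: [[-0.001, 0.147, 0.989], [-0.0, 0.989, -0.147], [-1.0, -0.001, -0.001]]
force: [-3.6, -4.9, 0.1]
opening: 0.194
```

>>> jog_arm:
  increments:
    - [0.006,0,-0.0035,0]
    - [0.011,0,-0.006,0]
    - [0.016,0,-0.009,0]
    - [0.016,0,-0.009,0]
    - [0.016,0,-0.009,0]

```text
time_s: 16.1
tool_pos: [0.4777, 0.1587, 0.1604]
tcp_rot: [[-0.001, 0.147, 0.989], [-0.0, 0.989, -0.147], [-1.0, -0.001, -0.001]]
force: [-4.0, -5.3, -0.2]
opening: 0.199
```

```bash
python3 snap.py w13; python3 meas.py w13
```

```text
{'time_s': 16.1, 'tool_pos': [0.4777, 0.1587, 0.1604], 'tcp_rot': [[-0.0013, 0.1469, 0.9892], [-0.0004, 0.9892, -0.1469], [-1.0, -0.0006, -0.0012]], 'force': [-3.9709, -5.2818, -0.1967], 'opening': 0.1987}
hinge [0.67927471 0.15939007 0.135     ]
bar top (array([-109.1, -106.6, -104.2]), 199) z [141.8 142.7 143.4]
lip (array([-115.7, -113.4, -111. ]), 180)
floor (array([-110.8, -110.3, -103. ]), 32)
buffer face False
```

>>> jog_arm:
  increments:
    - [0.003,0,-0.0015,0]
    - [0.003,-0.002,-0.0015,-0.0003]
    - [0.003,-0.002,-0.0015,-0.0003]
    - [0.003,-0.002,-0.0015,-0.0003]

```text
time_s: 16.65
tool_pos: [0.4774, 0.1584, 0.1598]
tcp_rot: [[-0.001, 0.145, 0.989], [-0.0, 0.989, -0.145], [-1.0, -0.001, -0.001]]
force: [-4.2, -4.4, 1.0]
opening: 0.2
```

>>> jog_arm:
  increments:
    - [0,-0.0015,0,-0.0002]
    - [0,-0.0015,0,-0.0002]
    - [0,-0.0015,0,-0.0002]

```text
time_s: 17.02
tool_pos: [0.4775, 0.1581, 0.1598]
tcp_rot: [[-0.001, 0.144, 0.99], [-0.0, 0.99, -0.144], [-1.0, -0.0, -0.001]]
force: [-3.7, -4.1, -0.1]
opening: 0.197
```

```bash
python3 snap.py w14; python3 meas.py w14
```

```text
{'time_s': 17.025, 'tool_pos': [0.4775, 0.1581, 0.1598], 'tcp_rot': [[-0.001, 0.1438, 0.9896], [-0.0003, 0.9896, -0.1438], [-1.0, -0.0005, -0.001]], 'force': [-3.7453, -4.1359, -0.0797], 'opening': 0.1971}
hinge [0.67927471 0.15939007 0.135     ]
bar top (array([-110. , -107.2,  -98.7]), 226) z [140.8 141.6 142.4]
lip (array([-115.5, -113.2, -110.8]), 184)
floor (array([-103.9, -103.7, -103.1]), 39)
buffer face False
```

>>> jog_arm:
  increments:
    - [0,-0.001,0,-0.0002]
    - [0,-0.001,0,-0.0002]
    - [0,-0.001,0,-0.0002]

```text
time_s: 17.45
tool_pos: [0.4775, 0.158, 0.1598]
tcp_rot: [[-0.001, 0.143, 0.99], [-0.0, 0.99, -0.143], [-1.0, -0.0, -0.001]]
force: [-3.0, -3.7, 0.6]
opening: 0.203
```

>>> jog_arm:
  increments:
    - [0,-0.001,0,-0.0002]
    - [0,-0.001,0,-0.0002]
    - [0,-0.001,0,-0.0002]

```text
time_s: 17.82
tool_pos: [0.4775, 0.1579, 0.1598]
tcp_rot: [[-0.001, 0.141, 0.99], [0.0, 0.99, -0.141], [-1.0, -0.0, -0.001]]
force: [-5.3, -1.3, 0.7]
opening: 0.197
```

>>> jog_arm:
  increments:
    - [0,0,0,0]
    - [0,0,0,0]
    - [0,0,0,0]
    - [0,0,0,0]
    - [0,0,0,0]
  jaw: 0.5

```text
time_s: 18.45
tool_pos: [0.4779, 0.1578, 0.1599]
tcp_rot: [[0.0, 0.141, 0.99], [0.0, 0.99, -0.141], [-1.0, 0.0, 0.0]]
force: [-0.9, 0.2, 0.6]
opening: 0.504
```

>>> jog_arm:
  increments:
    - [-0.05,0,0,0]
    - [-0.15,0,0,0]
    - [-0.3,0,0,0]
    - [-0.45,0,0,0]
    - [-0.6,0,0,0]
    - [-0.6,0,0,0]
    - [-0.6,0,0,0]

```text
time_s: 19.32
tool_pos: [0.4776, 0.1577, 0.2796]
tcp_rot: [[-0.0, 0.141, 0.99], [-0.0, 0.99, -0.141], [-1.0, -0.0, -0.0]]
force: [-0.9, 0.1, 0.4]
opening: 0.499
```

```bash
python3 snap.py w15; python3 meas.py w15; python3 - <<'E'
from h import *
p,d=ctrl.snapshot('scene');cv2.imwrite('pics/s15.png',cv2.resize(p[100:280,260:460],None,fx=3.3,fy=3.3,interpolation=cv2.INTER_CUBIC))
E
```

```text
{'time_s': 19.325, 'tool_pos': [0.4776, 0.1577, 0.2796], 'tcp_rot': [[-0.0002, 0.1412, 0.99], [-0.0001, 0.99, -0.1412], [-1.0, -0.0001, -0.0002]], 'force': [-0.927, 0.0586, 0.4424], 'opening': 0.4986}
hinge [0.67927471 0.15939007 0.135     ]
bar top (array([-109.9, -107.2,  -98.9]), 92) z [140.7 141.4 142.5]
lip (array([-115.3, -113.4, -111.5]), 67)
floor (array([-104.4, -103.5, -103.4]), 19)
buffer face False
```

View pics/w15.png

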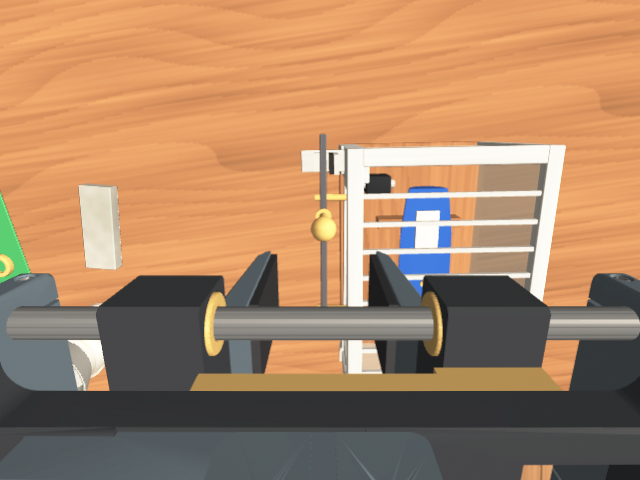

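View pics/s15.png

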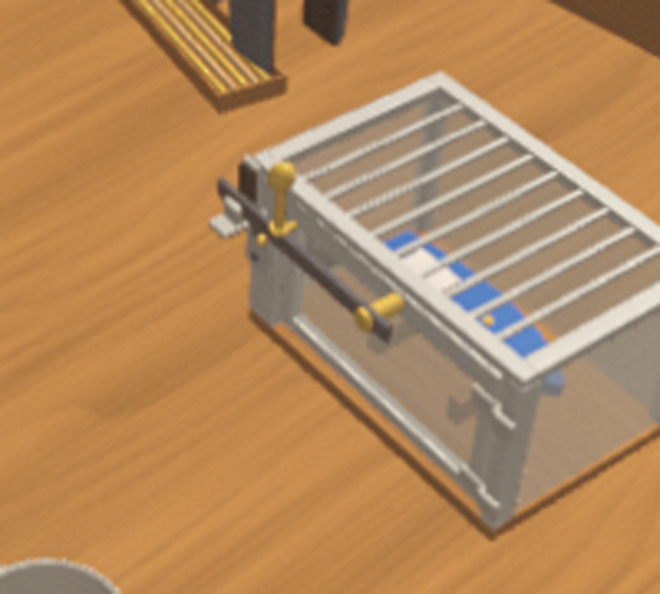

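```bash
python3 -c "
from station import ctrl
print(ctrl.job_done())"
```

```text
the job is handed in; nothing more can be done
None
```

The gate is shut, the drop bar is down in the keeper's slot, and the job was handed in at about 19.4 s of the 64 s. No verdict was reported.

- **Grasp:** The first grasp closed above the knob. In the wrist depth image the fingertips ended about 14 mm behind the TCP, not 14 mm ahead as stated. I went 25 mm lower, gripped the ball (opening about 18 mm) and lifted the bar to about 0.14 rad with the gate at about 0.47 rad.
- **Closing:** I swung the gate in and stepped the bar up to the buffer. At contact, the force at the knob rose by 2–3 N. I then backed off, lowered the bar into the slot, and eased it out against the lip so it would not snap across on release.
- **Final checks:** After letting go and rising clear, the wrist depth image put the bar top at about 141.4 mm (142 mm is fully down). The bar lay behind the lip at cabinet x of about -107 mm, which is a gate angle of about -0.023 rad. Tool force read about zero, and the scene picture showed the gate shut.
- **Not checked:** I could not read the load on the keeper directly. From the force readings I estimate 2–3 N on the buffer and about 3 N on the lip, well under 10 N. While the knob was held, a sideways force of up to about 6 N along the bar came from my hinge estimate being 1–2 mm off. It disappeared on release. The arm stayed clear of the bystanders, but I did not measure their positions again at the end.

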